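# Stack the bamboo tea boxes and hold the tower pressed to its rail

### The arm

A 6-joint arm with a two-finger parallel gripper is mounted at the origin on the work surface. World frame = base frame: x ahead of the robot, y to its left, z up, the work surface at z = 0. Lengths are in m, angles in degrees, forces in N, time in s.
With the tool pointing down it reaches from about 0.35 to 0.875 m from the base axis. Payload 4.2 kg.
Tool frame: the origin (TCP) lies at the very end of the fingers, on their centre line; the grasp point (between the pads) lies 19 mm behind it; z points along the fingers, y is the direction in which the jaws open and shut (so a half turn about z gives the same grasp; the last joint's range is limited). The gripper opens to 85 mm and grips with 20 to 120 N. Pads are 22 mm wide; open, the fingers measure 114 mm over their backs; the gripper's body (76 mm by 85 mm) begins 54 mm behind the grasp point. The pads swing forward as they close: fully open they stand 13 mm farther back than shut.
Start: joints at [80.191, 22.042, 0.453, 0, -68.411, -14.817], TCP at [0.26, 0.568, 0.231] pointing down, gripper open.
Joint ranges: [-179.83, 179.83], [-69.29, 118.12], [-61.27, 80.66], [-181.25, 117.63], [-171.15, -9.14], [-177.46, 177.46]. Speed limits (degrees/s): [159.86, 159.86, 180, 180, 180, 180].

### API

Orientations are given as a 3x3 rotation matrix whose columns are the frame's x, y, z axes.
In Python, from station import arm, viewer gives the robot as it stands. The module is installed in compiled form; this text tells all that it offers.
- The arm moves only by the tool arm_command, never from a script. Its argument "series" is a list of rows, each a list of 4 numbers: the shift along the tool's x, y, z in mm, then the turn about the tool's z in degrees. In form: [[tx, ty, tz, yaw], ...]. A call has exactly 5 rows; each row shifts and turns the commanded pose from where the row before left it, along the tool's axes as they then stand; what a row does not reach is not made up. A row lasts 1/12 s, in which the tool goes at most 41.7 mm and 7.16 degrees, less where a joint would pass 70% of its speed; a pose out of reach is approached as far as the arm can. A call with a gripper value outside its range is refused whole. "fingers" is the opening in per cent of the stroke, from 0 (shut) to 100 (fully open), set as the call begins (left out, the last holds). The fingers move at their own pace and stop on an object; "squeeze" is the grip in N (left out, the last holds). Time passes only in rows, so rows that do not move let the fingers close, or fill a call up. It gives the time, the measured TCP pose, the force and the opening at its end, in the units of the state.
- arm.get_state(): the state, without advancing time (a new reading comes with each control period).
- viewer.read_camera(name): name is "scene" or "side" or "wrist"; returns a dict with "pixels" (480x640x3 uint8, blue, green, red), "fov_y" (degrees; the focal length in pixels is half the picture's height over the tangent of half this angle, whatever the lens; pixels are square), "cx", "cy" (the principal point, pixels), "rvec" (rotation vector, rad) and "tvec" (3), from world to camera coordinates, as OpenCV has them. Camera axes: x right, y down, z forward; pixel columns grow to the right and rows downward; lengths in m; the calibration is good to about 2 mm. A picture is of the moment at which its call begins. There is no depth.
- arm.hand_in(): hands the job in, once; it reports no verdict.
The state is a dict: "t": time; "joint_pos": joint angles; "joint_velocities": joint speeds; "effort": joint torques, N m; "ee_pos": TCP position; "orientation": TCP orientation; "wrist_force": force on the tool from outside, world axes, zero at the start; "ft_torque": the same for the moment, N m; "finger_gap": finger opening in m.
Only numpy, scipy, OpenCV 4.12 (cv2) and the standard library are available. Lean on these libraries where they do the work, as an engineer would, in place of code of your own. Each camera call takes 0.05 s, during which the arm holds its last target. There are 200 camera calls.

### The job

Stack the plain bamboo box squarely on the dark-banded one that stands beside the upright rail, then the box with the dark strip on its lid squarely on top of that, letting go of each. Then, with one steady slanting push on the top box, slide it up against the rail and press it against the rail and down onto the column together (about 15 N each way), so that its adhesive pads can bite. Finish while still pushing like this: do not let go at the end, leave the banded box where it stands, and leave the frog, cup and other tea things alone.

Things in the scene. Friction and masses are not known exactly. Their poses are not given: they have to be found in the camera images.
- rail: Fixed dark wooden upright rail on the table: a plain board 240 mm long (own x), 20 mm thick (own y), 120 mm high. Origin: centre of the board's underside, on the table. The flat face towards the boxes is at own y = +10 mm; brackets stand on the -y side (to -70 mm). The top box is pushed along the rail's own -y. Its place and yaw vary.
- box_low: Closed bamboo box with a dark band around it, 60 (own x) x 100 (own y) x 50 mm high, 0.4 kg, flat lid. Origin: centre of the underside, z up. It starts standing on the table with its 60 mm end 3 to 6 mm short of the rail's face, square to the rail within 0.02 rad; it is the foot of the column and stays there.
- box_mid: Plain closed bamboo box, no band, 60 (own x) x 100 (own y) x 50 mm high, about 0.2 kg, flat lid. Origin: centre of the underside, z up. Starts loose on the table.
- box_top: Closed bamboo box with a dark strip across its lid, 60 (own x) x 100 (own y) mm, lid top 45 mm above the underside, about 0.2 kg. Origin: centre of the underside, z up. Starts loose on the table. Stacked, its lid is 145 mm up and the lowest 20 mm of its end meets the rail. Friction (0.5 to 0.7) at the rail bears part of the downward push, at the box below part of the sideways push.
- lid_strip (a point): Top centre of the dark strip glued across the middle of the top box's lid, along that box's own x: 60 mm long, 12 mm wide (own y), standing 14 mm above the lid. Fingertips set on the lid beside it can push against its side.
- frog: Green ceramic frog, 62 mm wide, 60 mm high. Origin: underside. Leave alone.
- brown_cup: Glazed brown cup, 72 mm wide, 60 mm high. Origin: underside. Leave alone.
- tea_pick: Tea pick, 160 mm long (own x), 14 mm thick, lying on the table. Leave alone.
- tongs: Bamboo tongs, 150 mm long (own x), 30 mm wide, 10 mm high, lying on the table. Leave alone.
- tea_tin: Green tea tin, 68 mm wide, 100 mm high. Origin: underside. Leave alone.
There are look-alikes about, which are no part of the job. Leave any blue or red look-alike of the box_low alone.

How it is judged (in metres and radians):
On the way, in this order (a step that is already met when the one before it is completed fails the run):
1. the plain box rests squarely on the banded box, let go (horizontal distance between box_mid and box_low below 0.01 m and angle between the y axis of box_mid and the y axis of box_low, either way round below 0.1 rad and height (world z) of box_mid between 0.046 and 0.054 m and linear speed of box_mid below 0.02 m/s and contact force between each of the arm, the fingers and box_mid below 0.1 N), for 0.2 s.
2. the strip-lidded box rests squarely on the plain one, let go (horizontal distance between box_top and box_mid below 0.01 m and angle between the y axis of box_top and the y axis of box_mid, either way round below 0.1 rad and height (world z) of box_top between 0.096 and 0.104 m and linear speed of box_top below 0.02 m/s and contact force between each of the arm, the fingers and box_top below 0.1 N), for 0.2 s.
At the end, for the whole second after the job is handed in: Square upright column (offsets within 12 and 15 mm, tilts under 0.05 rad), top box flush with the rail (4 mm, 0.06 rad), fingers still pushing it for the last second: over 4 N on it, over 2 N between it and the rail, over 7 N between the lower two (contact force between the fingers and box_top above 4 N and contact force between box_top and rail above 2 N and contact force between box_mid and box_low above 7 N and height (world z) of box_low below 0.004 m and angle between each of box_top, box_mid, box_low's own z axis and vertical below 0.05 rad and angle between the y axis of box_top and the y axis of rail, either way round below 0.06 rad and y of box_top in the frame of rail below 0.064 m and horizontal distance between box_mid and box_low below 0.012 m and angle between the y axis of box_mid and the y axis of box_low, either way round below 0.12 rad and horizontal distance between box_top and box_mid below 0.015 m and height (world z) of box_mid between 0.046 and 0.054 m and height (world z) of box_top between 0.096 and 0.104 m and linear speed of box_top below 0.02 m/s); the arm keeps its last pose, push and grip.
It fails at once if a frog, cup, tea pick, tongs or tin is disturbed (distance of any of frog, brown_cup, tea_pick, tongs, tea_tin from where it was at the start of the episode above 0.02 m).
It fails at once if the banded box is moved from its place (distance of box_low from where it was at the start of the episode above 0.025 m).
It also fails if it takes over 72 s, if anything falls off the work surface, if the arm or the gripper's body presses on something with over 40 N, if the wrist force passes 120 N, or if a joint passes its speed limit or range.

## Working session

There is one attempt and no reset: what is moved stays moved. The work goes in short steps, Python scripts to look and compute and a tool call to move; the robot and the scene stay as the last step left them, time stands still between calls to the robot, and variables do not carry over. Pictures are saved under pics/ and viewed, about 8 in all and at most 12, crops included, and the job is handed in when it is done.

Besides the shell and the picture viewer there is one more tool, called after ">>>" in YAML: its name, and indented under it one key for each argument. arm_command: Moves the arm, as the interface text tells. Its arguments: {"type":"object","properties":{"series":{"type":"array","items":{"type":"array","items":{"type":"number"}}},"fingers":{"type":"number"},"squeeze":{"type":"number"}},"required":["series"]}

```bash
mkdir -p pics; cat > h.py <<'E'
import numpy as np, cv2
from station import arm, viewer
def cam(n,save=None):
    c=viewer.read_camera(n); 
    c['R']=cv2.Rodrigues(np.array(c['rvec'],float))[0]; c['t']=np.array(c['tvec'],float).ravel()
    c['f']=240/np.tan(np.radians(c['fov_y'])/2)
    if save: cv2.imwrite('pics/'+save+'.png',c['pixels'])
    return c
def ray(c,u,v,z):
    d=c['R'].T@np.array([(u-c['cx'])/c['f'],(v-c['cy'])/c['f'],1]); o=-c['R'].T@c['t']
    return o+d*(z-o[2])/d[2]
def proj(c,p):
    q=c['R']@np.array(p,float)+c['t']; return q[:2]/q[2]*c['f']+[c['cx'],c['cy']]
E
python3 - <<'E'
from h import *
s=arm.get_state(); print({k:np.round(v,3) for k,v in s.items()})
for n in ['scene','side']:
    c=cam(n,n+'1'); print(n,c['fov_y'],c['cx'],c['cy'],-c['R'].T@c['t'],c['R'][2])
    print([k for k in c])
E
```

```text
{'t': np.float64(0.0), 'joint_pos': array([ 8.0191e+01,  2.2092e+01,  3.7900e-01, -2.8000e-02, -6.8413e+01,
       -1.4816e+01]), 'joint_velocities': array([ 0.125, -0.032, -0.049, -0.01 , -0.071,  0.004]), 'effort': array([ 0.0000e+00, -3.9229e+01,  1.8841e+01,  4.1860e+00, -5.0000e-03,
       -0.0000e+00]), 'ee_pos': array([0.26 , 0.568, 0.23 ]), 'orientation': array([[ 0.909, -0.417, -0.001],
       [-0.417, -0.909, -0.002],
       [ 0.   ,  0.002, -1.   ]]), 'wrist_force': array([-0.738, -0.498,  0.223]), 'ft_torque': array([-0.014, -0.064, -0.044]), 'finger_gap': np.float64(0.085)}
scene 50.41289393988997 317.8248985315866 237.91613168423584 [1.26025581 0.02749372 1.20966595] [-0.48583243  0.00236211 -0.87404878]
['pixels', 'fov_y', 'cx', 'cy', 'rvec', 'tvec', 'R', 't', 'f']
side 42.813073908047805 320.2156001043675 248.08500915332576 [0.42833703 1.02013143 0.96905041] [ 0.13580104 -0.72652395 -0.67358817]
['pixels', 'fov_y', 'cx', 'cy', 'rvec', 'tvec', 'R', 't', 'f']
```

View pics/scene1.png

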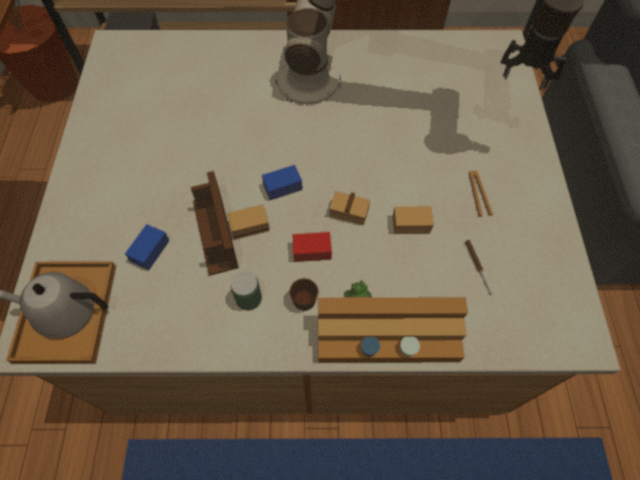

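View pics/side1.png

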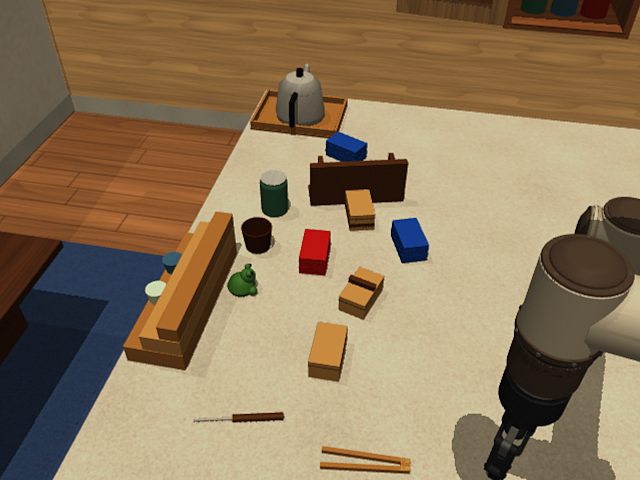

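The scene view shows the rail at (215,225) with the banded box at (249,221). The strip box is at (349,207), the plain box at (413,220), and the blue and red boxes are look-alikes. The side view agrees: rail (358,182), banded (360,208), strip (361,291), plain (328,348).

```bash
cat >> h.py <<'E'
def lid(c,box,z,vmin):
    x0,y0,x1,y1=box
    h=cv2.cvtColor(c['pixels'],cv2.COLOR_BGR2HSV)[y0:y1,x0:x1]
    m=((h[...,0]>8)&(h[...,0]<26)&(h[...,1]>90)&(h[...,2]>vmin)).astype(np.uint8)
    m=cv2.morphologyEx(m,cv2.MORPH_CLOSE,np.ones((3,3)))
    n,l,st,ce=cv2.connectedComponentsWithStats(m); out=[]
    for i in range(1,n):
        if st[i,4]<60: continue
        cs=cv2.findContours((l==i).astype(np.uint8),0,2)[0][0].reshape(-1,2)+[x0,y0]
        w=np.array([ray(c,u,v,z)[:2] for u,v in cs])
        r=cv2.minAreaRect((w*1000).astype(np.float32)); out.append((st[i,4],np.round(r[0],1),np.round(r[1],1),round(r[2],1)))
    return out
E
python3 - <<'E'
from h import *
c=cam('scene'); h=cv2.cvtColor(c['pixels'],cv2.COLOR_BGR2HSV)
for p in [(413,215),(413,229),(340,205),(360,210),(250,219),(251,234)]: print(p,h[p[1],p[0]])
for n,b,z in [('mid',(385,195,445,240),.05),('top',(322,185,380,228),.045),('low',(226,195,278,245),.05)]:
    for v in (150,180,200): print(n,v,lid(c,b,z,v))
print('rail',[np.round(ray(c,u,v,.12),3) for u,v in [(209,175),(216,174),(231,262),(237,261)]])
c=cam('side'); h=cv2.cvtColor(c['pixels'],cv2.COLOR_BGR2HSV)
for p in [(330,340),(325,370),(360,275),(360,310),(358,200),(360,215)]: print(p,h[p[1],p[0]])
for n,b,z in [('mid',(300,315,355,385),.05),('top',(335,260,390,320),.045),('low',(340,185,380,235),.05)]:
    for v in (150,180,200): print(n,v,lid(c,b,z,v))
print('rail',[np.round(ray(c,u,v,.12),3) for u,v in [(310,168),(406,163)]])
E
```

```text
(413, 215) [ 17 141 154]
(413, 229) [ 15 121  78]
(340, 205) [ 17 146 154]
(360, 210) [ 17 147 154]
(250, 219) [ 18 142 154]
(251, 234) [ 18 114  74]
mid 150 [(np.int32(627), array([544.1, 287.1]), array([94.9, 53.3]), 89.9)]
mid 180 []
mid 200 []
top 150 [(np.int32(206), array([495.7,  88.7]), array([34. , 54.1]), 72.9), (np.int32(231), array([512.6, 144.8]), array([38.1, 54.2]), 72.5)]
top 180 []
top 200 []
low 150 [(np.int32(596), array([ 549. , -156.1]), array([54.2, 91.6]), 16.4)]
low 180 []
low 200 []
rail [array([ 0.465, -0.255,  0.12 ]), array([ 0.462, -0.237,  0.12 ]), array([ 0.72 , -0.176,  0.12 ]), array([ 0.717, -0.162,  0.12 ])]
(330, 340) [ 16 176 199]
(325, 370) [ 16 182  94]
(360, 275) [ 16 174 201]
(360, 310) [ 16 178  96]
(358, 200) [ 17 176 199]
(360, 215) [ 16 174 160]
mid 150 [(np.int32(1296), array([547.8, 288.8]), array([ 59.4, 100.4]), 0.3)]
mid 180 [(np.int32(1234), array([547.7, 288.1]), array([58.6, 99.2]), 0.4)]
mid 200 [(np.int32(399), array([547.3, 287.6]), array([55.4, 98.2]), 0.4)]
top 150 [(np.int32(300), array([496. ,  87.5]), array([39.1, 62.9]), 64.1), (np.int32(450), array([515.7, 146. ]), array([44.7, 59. ]), 72.7)]
top 180 [(np.int32(276), array([497. ,  86.8]), array([33.4, 59. ]), 70.1), (np.int32(425), array([515.7, 145.7]), array([43.1, 58.7]), 73.5)]
top 200 [(np.int32(105), array([496.2,  86.9]), array([31.7, 57.5]), 68.0), (np.int32(170), array([515.4, 145.5]), array([41. , 55.4]), 72.8)]
low 150 [(np.int32(613), array([ 551.3, -153.4]), array([59.3, 98.6]), 16.4)]
low 180 [(np.int32(580), array([ 551.8, -153.9]), array([58.4, 95.2]), 17.0)]
low 200 [(np.int32(192), array([ 552.4, -154.1]), array([56.4, 93.1]), 17.1)]
rail [array([ 0.679, -0.171,  0.12 ]), array([ 0.454, -0.24 ,  0.12 ])]
```

>>> arm_command:
  series:
    - [0,0,0,6.5]
    - [0,0,0,6.5]
    - [0,0,0,6.5]
    - [0,0,0,6.5]
    - [0,0,0,6.5]
  fingers: 100

```text
t: 0.62
ee_pos: [0.2603, 0.568, 0.231]
orientation: [[0.538, -0.843, -0.0], [-0.843, -0.538, -0.001], [0.0, 0.001, -1.0]]
wrist_force: [-0.4, -0.2, -0.1]
finger_gap: 0.0855
```

>>> arm_command:
  series:
    - [0,0,0,6.5]
    - [0,0,0,6.5]
    - [0,0,0,6.5]
    - [0,0,0,6.5]
    - [0,0,0,6.8]

```text
t: 1.03
ee_pos: [0.2603, 0.568, 0.231]
orientation: [[-0.004, -1.0, -0.0], [-1.0, 0.004, -0.001], [0.001, 0.0, -1.0]]
wrist_force: [0.3, -0.6, -0.4]
finger_gap: 0.0854
```

>>> arm_command:
  series:
    - [28,-28.6,0,0]
    - [28,-28.6,0,0]
    - [28,-28.6,0,0]
    - [28,-28.6,0,0]
    - [28,-28.6,0,0]

```text
t: 1.45
ee_pos: [0.4044, 0.4269, 0.2312]
orientation: [[0.002, -1.0, -0.0], [-1.0, -0.002, -0.0], [0.0, 0.0, -1.0]]
wrist_force: [-0.2, 0.3, -0.5]
finger_gap: 0.0855
```

>>> arm_command:
  series:
    - [28,-28.6,0,0]
    - [28,-28.6,0,0]
    - [28,-28.6,0,0]
    - [28,-28.6,0,0]
    - [28,-28.6,0,0]

```text
t: 1.87
ee_pos: [0.5478, 0.2869, 0.2313]
orientation: [[0.001, -1.0, -0.0], [-1.0, -0.001, -0.0], [0.0, 0.0, -1.0]]
wrist_force: [0.2, 0.2, 0.7]
finger_gap: 0.0853
```

>>> arm_command:
  series:
    - [0,0,0,0]
    - [0,0,0,0]
    - [0,0,0,0]
    - [0,0,0,0]
    - [0,0,0,0]

```text
t: 2.28
ee_pos: [0.546, 0.2895, 0.2314]
orientation: [[0.003, -1.0, 0.0], [-1.0, -0.003, 0.0], [-0.0, -0.0, -1.0]]
wrist_force: [-0.5, -0.3, -0.0]
finger_gap: 0.0851
```

```bash
python3 - <<'E'
from h import *
c=cam('wrist','wrist1'); print(c['f'],-c['R'].T@c['t'],c['R'][2])
h=cv2.cvtColor(c['pixels'],cv2.COLOR_BGR2HSV)
print(proj(c,[.5465,.288,.05]))
for v in (140,): print(lid(c,(0,0,640,480),.05,v))
E
```

```text
341.83347746064 [0.54722825 0.20827783 0.37443138] [-0.00183074  0.3167914  -0.94849347]
[317.10582482 212.41047685]
[(np.int32(193), array([487. , 112.2]), array([ 7.9, 24.5]), 76.9), (np.int32(350), array([493.5, 137.7]), array([14.8, 21.5]), 72.4), (np.int32(6251), array([547.8, 286.2]), array([ 61.4, 101.4]), 0.4), (np.int32(60), array([888.4, 404.5]), array([ 8.6, 19.9]), 8.7), (np.int32(443), array([480.8, 452.1]), array([90.2,  9.4]), 0.1), (np.int32(446), array([475.3, 472.9]), array([96.6,  8.5]), 7.1)]
```

View pics/wrist1.png

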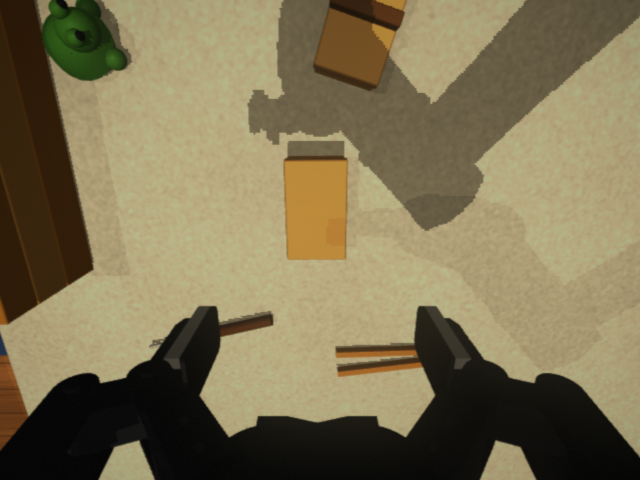

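The wrist view shows the plain box at pixels (285-347, 157-259), under the open fingers and not blocked. It sits at (0.548, 0.287), so I'm going down to grip it.

>>> arm_command:
  series:
    - [2,-1.5,35,0]
    - [0,0,35,0]
    - [0,0,35,0]
    - [0,0,35,0]
    - [0,0,30,0]

```text
t: 2.75
ee_pos: [0.547, 0.287, 0.0594]
orientation: [[0.003, -1.0, -0.001], [-1.0, -0.003, -0.0], [0.0, 0.001, -1.0]]
wrist_force: [1.5, 0.4, -0.0]
finger_gap: 0.0856
```

>>> arm_command:
  series:
    - [0,0,20,0]
    - [0,0,14,0]
    - [0,0,9,0]
    - [0,0,0,0]
    - [0,0,0,0]

```text
t: 3.17
ee_pos: [0.5483, 0.2872, 0.0186]
orientation: [[0.003, -1.0, 0.0], [-1.0, -0.003, 0.0], [-0.0, -0.0, -1.0]]
wrist_force: [1.2, 0.3, 0.4]
finger_gap: 0.0857
```

>>> arm_command:
  series:
    - [0,0,0,0]
    - [0,0,0,0]
    - [0,0,0,0]
    - [0,0,0,0]
    - [0,0,0,0]
  fingers: 0
  squeeze: 40

```text
t: 3.58
ee_pos: [0.5489, 0.2872, 0.02]
orientation: [[0.002, -1.0, 0.002], [-1.0, -0.002, 0.002], [-0.002, -0.002, -1.0]]
wrist_force: [-2.6, 0.5, 6.1]
finger_gap: 0.0594
```

>>> arm_command:
  series:
    - [0,0,0,0]
    - [0,0,0,0]
    - [0,0,0,0]
    - [0,0,0,0]
    - [0,0,0,0]

```text
t: 4.0
ee_pos: [0.5489, 0.2873, 0.02]
orientation: [[0.002, -1.0, 0.002], [-1.0, -0.002, 0.002], [-0.002, -0.002, -1.0]]
wrist_force: [-2.3, 0.8, 6.0]
finger_gap: 0.0597
```

>>> arm_command:
  series:
    - [0,0,-20,0]
    - [0,0,-40,0]
    - [0,0,-40,0]
    - [0,0,-40,0]
    - [0,0,-40,0]

```text
t: 4.42
ee_pos: [0.5476, 0.2859, 0.1996]
orientation: [[0.001, -1.0, -0.001], [-1.0, -0.001, -0.0], [0.0, 0.001, -1.0]]
wrist_force: [0.3, 1.0, -2.6]
finger_gap: 0.0593
```

>>> arm_command:
  series:
    - [30,-1,0,0]
    - [36,-1,0,0]
    - [36,-1,0,0]
    - [36,0,0,0]
    - [36,0,0,0]

```text
t: 4.83
ee_pos: [0.5506, 0.1108, 0.1979]
orientation: [[0.001, -1.0, -0.001], [-1.0, -0.001, 0.0], [-0.0, 0.001, -1.0]]
wrist_force: [1.1, -0.7, -2.4]
finger_gap: 0.0594
```

>>> arm_command:
  series:
    - [36,0,0,-5]
    - [36,3,0,-5]
    - [36,6,0,-6.5]
    - [36,9,0,0]
    - [20,6,0,0]

```text
t: 5.25
ee_pos: [0.5527, -0.0572, 0.1978]
orientation: [[0.283, -0.959, -0.001], [-0.959, -0.283, -0.0], [-0.0, 0.001, -1.0]]
wrist_force: [0.5, 0.5, -2.4]
finger_gap: 0.0594
```

>>> arm_command:
  series:
    - [0,0,0,0]
    - [0,0,0,0]
    - [0,0,0,0]
    - [0,0,0,0]
    - [0,0,0,0]

```text
t: 5.67
ee_pos: [0.5537, -0.053, 0.1982]
orientation: [[0.287, -0.958, -0.0], [-0.958, -0.287, 0.0], [-0.0, 0.0, -1.0]]
wrist_force: [0.4, 0.7, -2.7]
finger_gap: 0.0594
```

```bash
python3 - <<'E'
from h import *
c=cam('wrist','wrist2'); print(c['f'],-c['R'].T@c['t'],c['R'][2])
print(proj(c,[.5515,-.154,.05]))
for v in (130,150): print(lid(c,(0,0,640,480),.05,v))
E
```

```text
341.83347746064 [ 0.57807454 -0.13086476  0.34124054] [-0.09177917  0.30352926 -0.94839157]
[356.94958693 106.70094436]
[(np.int32(10297), array([ 563.7, -152.9]), array([84.5, 99.1]), 16.7), (np.int32(62), array([630.2, -49.3]), array([44.4,  8.4]), 19.2), (np.int32(25532), array([521.3,  56.9]), array([153.4, 231.9]), 16.7), (np.int32(64), array([427.2, 107.5]), array([ 1.8, 61.9]), 17.4)]
[(np.int32(9125), array([ 564.7, -153.4]), array([82.9, 97.5]), 16.7), (np.int32(14841), array([539.1,  -1.7]), array([152.6, 108.2]), 17.0), (np.int32(562), array([569.4, 131. ]), array([18.2, 59.9]), 16.7)]
```

View pics/wrist2.png

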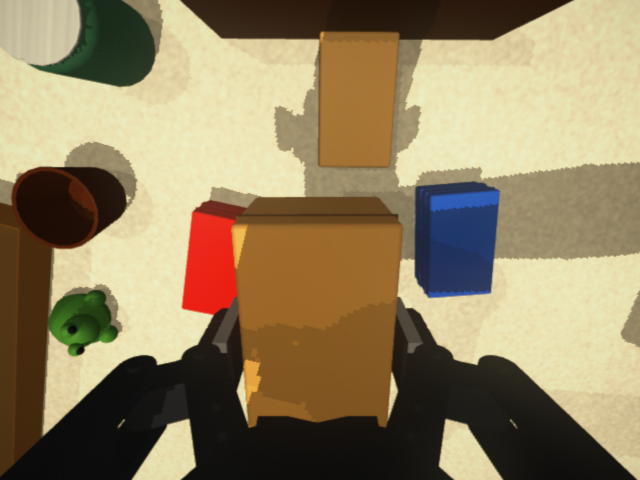

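The wrist view shows the banded box's lid with corners near (319,166), (390,166), (398,38) and (321,38). The rail is at the top, and the plain box is held square in the foreground.

```bash
cat >> h.py <<'E'
def quad(c,pts,z):
    w=np.array([ray(c,u,v,z)[:2]*1000 for u,v in pts]); r=cv2.minAreaRect(w.astype(np.float32))
    return np.round(w.mean(0),1),np.round(r[1],1),round(r[2],2),np.round(w,1).tolist()
E
python3 - <<'E'
from h import *
s=arm.get_state(); print(s['ee_pos'])
c=cam('wrist'); g=cv2.cvtColor(c['pixels'],cv2.COLOR_BGR2HSV)
for v in (25,30,35,40,45): print(v,[tuple(map(int,x)) for x in g[v,355:357]])
print([int(x) for x in g[100,310:330,1]],[int(x) for x in g[100,385:405,1]])
print(quad(c,[(319,166),(390,166),(398.5,33),(320.5,33)],.05))
w=quad(c,[(236,223),(401,223),(247,425),(388,425)],.2282); print(w)
E
```

```text
[ 0.55374326 -0.05303481  0.19826272]
25 [(14, 177, 39), (14, 183, 39)]
30 [(15, 185, 44), (14, 176, 45)]
35 [(17, 172, 142), (17, 172, 142)]
40 [(17, 174, 144), (17, 171, 143)]
45 [(17, 173, 164), (17, 173, 162)]
[82, 84, 83, 82, 82, 84, 82, 84, 105, 151, 169, 169, 167, 169, 169, 169, 171, 170, 171, 171] [171, 170, 171, 172, 170, 168, 169, 170, 168, 141, 100, 87, 85, 83, 84, 84, 84, 84, 82, 82]
(array([ 552.4, -156.4]), array([59.5, 97.7]), 16.66, [[567.1, -101.0], [510.1, -118.1], [538.4, -211.6], [594.2, -194.9]])
(array([555.8, -58.1]), array([60. , 89.2]), 16.61, [[595.5, -92.7], [541.3, -108.9], [571.9, -6.7], [514.4, -23.9]])
```

>>> arm_command:
  series:
    - [25,8,0,0]
    - [30,10,0,0]
    - [27,9,0,0]
    - [14,4,0,0]
    - [1,0,0,0]

```text
t: 6.18
ee_pos: [0.5516, -0.1577, 0.1982]
orientation: [[0.283, -0.959, -0.0], [-0.959, -0.283, -0.0], [0.0, 0.0, -1.0]]
wrist_force: [0.4, 0.6, -2.0]
finger_gap: 0.0594
```

>>> arm_command:
  series:
    - [0,0,10,0]
    - [0,0,20,0]
    - [0,0,20,0]
    - [0,0,5,0]
    - [0,0,0,0]

```text
t: 6.6
ee_pos: [0.5504, -0.1547, 0.1411]
orientation: [[0.286, -0.958, -0.005], [-0.958, -0.286, 0.0], [-0.002, 0.005, -1.0]]
wrist_force: [0.2, -0.2, -2.1]
finger_gap: 0.0594
```

```bash
python3 - <<'E'
from h import *
s=arm.get_state(); print(s['ee_pos'],s['orientation'][:,0],s['wrist_force'])
c=cam('side','side2'); p=c['pixels'][130:250,290:430]; cv2.imwrite('pics/side2c.png',cv2.resize(p,None,fx=5,fy=5,interpolation=2))
E
```

```text
[ 0.550384   -0.15471219  0.14107399] [ 0.28648426 -0.95808336 -0.0017472 ] [ 0.15233836 -0.24495531 -2.13510792]
```

View pics/side2c.png

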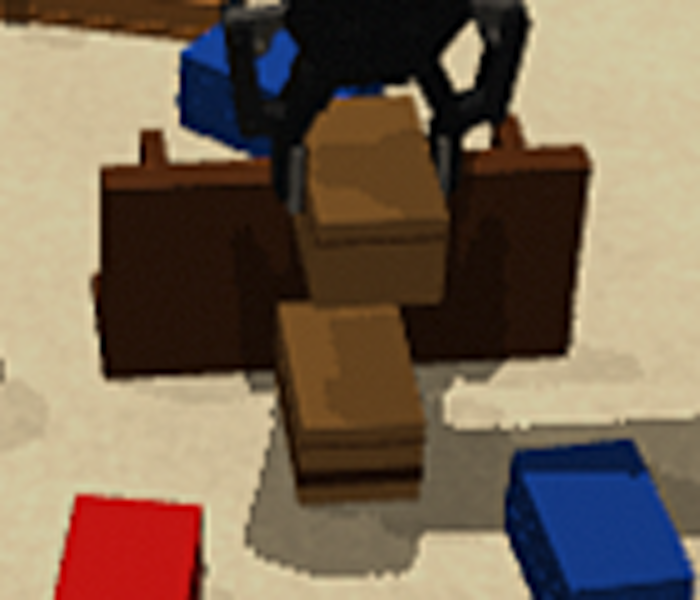

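The side crop shows the plain box held level in front of the rail and just above the banded box, touching nothing. I'm lowering it the rest of the way with a small sideways correction.

>>> arm_command:
  series:
    - [0.5,-1.5,15,0]
    - [0,0,20,0]
    - [0,0,18,0]
    - [0,0,8,0]
    - [0,0,5,0]

```text
t: 7.07
ee_pos: [0.5536, -0.1556, 0.0772]
orientation: [[0.286, -0.958, 0.0], [-0.958, -0.286, -0.0], [0.0, 0.0, -1.0]]
wrist_force: [-0.2, -0.8, -1.9]
finger_gap: 0.059
```

>>> arm_command:
  series:
    - [0,0,2,0]
    - [0,0,2,0]
    - [0,0,0,0]
    - [0,0,0,0]
    - [0,0,0,0]

```text
t: 7.48
ee_pos: [0.5538, -0.1559, 0.0741]
orientation: [[0.285, -0.958, 0.002], [-0.958, -0.285, -0.0], [0.001, -0.002, -1.0]]
wrist_force: [-0.1, -0.2, -2.4]
finger_gap: 0.059
```

```bash
python3 - <<'E'
from h import *
s=arm.get_state(); print(s['ee_pos'],s['orientation'][:,0],s['wrist_force'])
E
```

```text
[ 0.55380586 -0.15594875  0.07412604] [ 2.85377827e-01 -9.58414913e-01  5.92323553e-04] [-0.12838255 -0.17846702 -2.41667371]
```

>>> arm_command:
  series:
    - [0,1,1.5,0]
    - [0,0,1.5,0]
    - [0,0,1,0]
    - [0,0,0,0]
    - [0,0,0,0]

```text
t: 7.9
ee_pos: [0.5524, -0.1563, 0.07]
orientation: [[0.286, -0.958, 0.0], [-0.958, -0.286, -0.0], [0.0, -0.0, -1.0]]
wrist_force: [-2.1, 0.5, 3.1]
finger_gap: 0.0592
```

>>> arm_command:
  series:
    - [0,0,0,0]
    - [0,0,0,0]
    - [0,0,0,0]
    - [0,0,0,0]
    - [0,0,0,0]

```text
t: 8.32
ee_pos: [0.5524, -0.1563, 0.07]
orientation: [[0.286, -0.958, 0.0], [-0.958, -0.286, -0.0], [0.0, -0.0, -1.0]]
wrist_force: [-2.2, 1.0, 5.5]
finger_gap: 0.0593
```

>>> arm_command:
  series:
    - [0,0,0,0]
    - [0,0,0,0]
    - [0,0,0,0]
    - [0,0,0,0]
    - [0,0,0,0]
  fingers: 100

```text
t: 8.73
ee_pos: [0.5523, -0.1562, 0.0691]
orientation: [[0.285, -0.958, -0.0], [-0.958, -0.285, -0.0], [-0.0, 0.0, -1.0]]
wrist_force: [0.0, -0.0, -0.4]
finger_gap: 0.0853
```

>>> arm_command:
  series:
    - [0,0,0,0]
    - [0,0,-5,0]
    - [0,0,-15,0]
    - [0,0,-30,0]
    - [0,0,-40,0]

```text
t: 9.15
ee_pos: [0.5502, -0.156, 0.1577]
orientation: [[0.285, -0.959, -0.007], [-0.959, -0.285, 0.001], [-0.003, 0.007, -1.0]]
wrist_force: [1.3, -0.7, -0.0]
finger_gap: 0.0849
```

>>> arm_command:
  series:
    - [-30,0,-30,0]
    - [-30,0,-10,0]
    - [-30,0,0,0]
    - [-10,0,0,0]
    - [0,0,0,0]

```text
t: 9.57
ee_pos: [0.5234, -0.0591, 0.1996]
orientation: [[0.288, -0.958, 0.001], [-0.958, -0.288, 0.001], [-0.0, -0.001, -1.0]]
wrist_force: [0.6, -0.2, -0.2]
finger_gap: 0.0853
```

>>> arm_command:
  series:
    - [0,0,0,0]
    - [0,0,0,0]
    - [0,0,0,0]
    - [0,0,0,0]
    - [0,0,0,0]

```text
t: 9.98
ee_pos: [0.524, -0.0616, 0.1984]
orientation: [[0.284, -0.959, -0.001], [-0.959, -0.284, -0.0], [0.0, 0.001, -1.0]]
wrist_force: [-0.2, -0.3, 0.2]
finger_gap: 0.0852
```

```bash
python3 - <<'E'
from h import *
s=arm.get_state(); print(s['ee_pos'],s['orientation'][:,0],s['wrist_force'])
c=cam('wrist','wrist3'); p=proj(c,[.5524,-.1563,.1]); print(p)
E
```

```text
[ 0.52401273 -0.06158474  0.19837822] [ 2.84134469e-01 -9.58784440e-01  6.51184318e-06] [-0.1870621  -0.26545135  0.20663991]
[317.54033448  98.08098314]
```

View pics/wrist3.png

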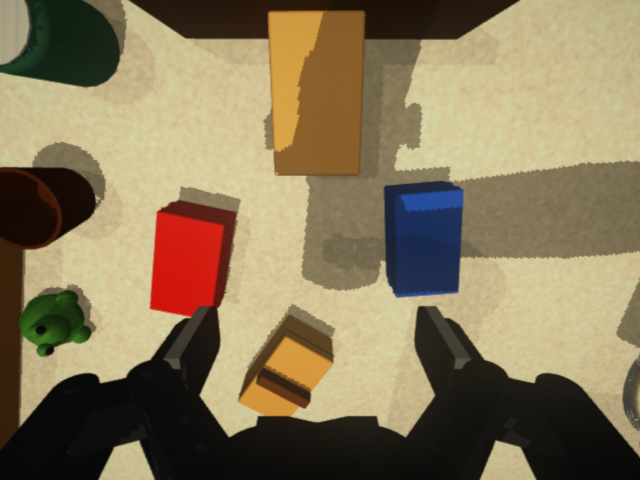

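Wrist view: the plain box sits square on the banded box, lid corners (275,174), (360,174), (365,12) and (268,12). The strip box is next, at (285,375), so I'm moving over it.

>>> arm_command:
  series:
    - [-35,-6.5,0,0]
    - [-36,-6.5,0,0]
    - [-36,-6.5,0,0]
    - [-36,-6.5,0,0]
    - [-34,-6.5,0,0]

```text
t: 10.45
ee_pos: [0.5043, 0.1194, 0.1988]
orientation: [[0.285, -0.959, 0.0], [-0.959, -0.285, 0.0], [0.0, -0.0, -1.0]]
wrist_force: [1.2, -0.7, -0.6]
finger_gap: 0.086
```

>>> arm_command:
  series:
    - [0,0,0,6.7]
    - [0,0,0,6.7]
    - [0,0,0,6.7]
    - [0,0,0,6.7]
    - [0,0,0,6.7]

```text
t: 10.87
ee_pos: [0.5047, 0.118, 0.1986]
orientation: [[-0.297, -0.955, -0.0], [-0.955, 0.297, -0.0], [0.0, 0.0, -1.0]]
wrist_force: [0.8, 0.6, 0.2]
finger_gap: 0.0856
```

>>> arm_command:
  series:
    - [0,0,0,0]
    - [0,0,0,0]
    - [0,0,0,0]
    - [0,0,0,0]
    - [0,0,0,0]

```text
t: 11.28
ee_pos: [0.5046, 0.1179, 0.1988]
orientation: [[-0.29, -0.957, -0.0], [-0.957, 0.29, -0.0], [0.0, 0.0, -1.0]]
wrist_force: [0.1, 0.1, -0.1]
finger_gap: 0.0854
```

```bash
python3 - <<'E'
from h import *
s=arm.get_state(); print(s['ee_pos'],s['orientation'][:,0])
c=cam('wrist','wrist4'); print(proj(c,[.505,.117,.045]))
for v in (130,150): print(lid(c,(200,100,460,300),.045,v))
E
```

```text
[0.5046378  0.11794667 0.19876255] [-2.90237535e-01 -9.56954632e-01  7.17770942e-05]
[316.91287949 220.36374796]
[(np.int32(2452), array([499.5,  92. ]), array([46.6, 61. ]), 73.1), (np.int32(2697), array([514.8, 144.3]), array([47. , 62.7]), 75.2)]
[(np.int32(2356), array([499.2,  91.6]), array([44.8, 61.1]), 72.2), (np.int32(2620), array([516.4, 145.7]), array([41.5, 61.9]), 73.1)]
```

View pics/wrist4.png

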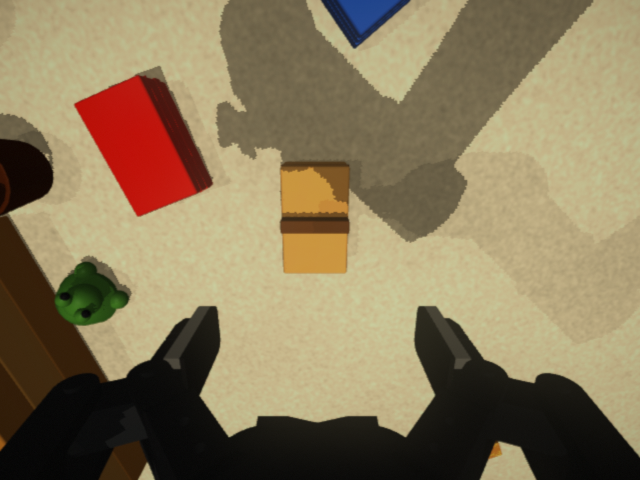

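The wrist view shows the strip box aligned with the fingers, its lid between (281,165), (349,165), (347,272) and (285,272).

```bash
python3 - <<'E'
from h import *
c=cam('wrist'); g=cv2.cvtColor(c['pixels'],cv2.COLOR_BGR2HSV)
print([tuple(map(int,g[v,300,1:])) for v in range(158,172)],[tuple(map(int,g[v,300,1:])) for v in range(268,277)])
print(quad(c,[(281,166),(349.5,166),(347.5,272.5),(284.5,272.5)],.045))
E
```

```text
[(87, 117), (89, 112), (93, 102), (115, 93), (159, 82), (165, 79), (164, 76), (167, 78), (174, 94), (176, 116), (176, 123), (177, 127), (178, 142), (177, 179)] [(176, 204), (175, 204), (175, 204), (175, 203), (161, 200), (115, 193), (80, 200), (79, 201), (77, 201)]
(array([506.5, 118.1]), array([99. , 59.5]), 73.13, [[520.4, 62.2], [464.4, 79.2], [492.1, 174.2], [549.1, 156.9]])
```

>>> arm_command:
  series:
    - [-0.7,-1.8,30,0]
    - [0,0,35,0]
    - [0,0,35,0]
    - [0,0,35,0]
    - [0,0,25,0]

```text
t: 11.8
ee_pos: [0.5053, 0.1176, 0.0362]
orientation: [[-0.291, -0.957, -0.003], [-0.957, 0.291, -0.001], [0.002, 0.002, -1.0]]
wrist_force: [-0.0, -0.3, 0.2]
finger_gap: 0.0852
```

>>> arm_command:
  series:
    - [0,0,15,0]
    - [0,0,7,0]
    - [0,0,2,0]
    - [0,0,0,0]
    - [0,0,0,0]

```text
t: 12.22
ee_pos: [0.5074, 0.1187, 0.0159]
orientation: [[-0.291, -0.957, 0.002], [-0.957, 0.291, 0.001], [-0.002, -0.002, -1.0]]
wrist_force: [0.1, 0.5, 0.9]
finger_gap: 0.0854
```

>>> arm_command:
  series:
    - [0,0,0,0]
    - [0,0,0,0]
    - [0,0,0,0]
    - [0,0,0,0]
    - [0,0,0,0]
  fingers: 0

```text
t: 12.63
ee_pos: [0.5073, 0.1186, 0.016]
orientation: [[-0.291, -0.957, 0.002], [-0.957, 0.291, 0.001], [-0.002, -0.002, -1.0]]
wrist_force: [-1.9, 0.4, 6.5]
finger_gap: 0.0599
```

>>> arm_command:
  series:
    - [0,0,0,0]
    - [0,0,0,0]
    - [0,0,0,0]
    - [0,0,0,0]
    - [0,0,0,0]

```text
t: 13.05
ee_pos: [0.5073, 0.1186, 0.016]
orientation: [[-0.291, -0.957, 0.002], [-0.957, 0.291, 0.001], [-0.002, -0.002, -1.0]]
wrist_force: [-1.4, 0.5, 5.7]
finger_gap: 0.0596
```

>>> arm_command:
  series:
    - [0,0,-20,0]
    - [0,0,-40,0]
    - [0,0,-41,0]
    - [0,0,-41,0]
    - [0,0,-41,0]

```text
t: 13.47
ee_pos: [0.5054, 0.1178, 0.1993]
orientation: [[-0.291, -0.957, -0.001], [-0.957, 0.291, -0.0], [0.001, 0.001, -1.0]]
wrist_force: [0.6, -0.1, -2.5]
finger_gap: 0.0594
```

>>> arm_command:
  series:
    - [0,0,-32,-6.7]
    - [0,0,0,-6.7]
    - [0,0,0,-6.7]
    - [0,0,0,-6.7]
    - [0,0,0,-6.7]

```text
t: 13.88
ee_pos: [0.5056, 0.118, 0.2294]
orientation: [[0.29, -0.957, -0.001], [-0.957, -0.29, 0.0], [-0.001, 0.001, -1.0]]
wrist_force: [0.2, 0.2, -2.5]
finger_gap: 0.0592
```

>>> arm_command:
  series:
    - [34,4.3,0,0]
    - [34,4.3,0,0]
    - [34,4.3,0,0]
    - [34,4.3,0,0]
    - [34,4.3,0,0]

```text
t: 14.3
ee_pos: [0.5336, -0.0522, 0.2292]
orientation: [[0.285, -0.958, -0.001], [-0.958, -0.285, 0.001], [-0.001, 0.001, -1.0]]
wrist_force: [0.3, -0.2, -2.1]
finger_gap: 0.0596
```

>>> arm_command:
  series:
    - [34,4.3,0,0.2]
    - [34,4.3,0,0]
    - [25,3,0,0]
    - [12,1.7,0,0]
    - [0,0,0,0]

```text
t: 14.72
ee_pos: [0.5508, -0.1574, 0.2287]
orientation: [[0.278, -0.96, -0.002], [-0.96, -0.278, 0.0], [-0.001, 0.002, -1.0]]
wrist_force: [0.8, -0.8, -1.8]
finger_gap: 0.0595
```

>>> arm_command:
  series:
    - [0,0,20,0]
    - [0,0,30,0]
    - [0,0,25,0]
    - [0,0,10,0]
    - [0,0,0,0]

```text
t: 15.13
ee_pos: [0.5492, -0.1543, 0.1418]
orientation: [[0.282, -0.959, -0.007], [-0.959, -0.282, 0.001], [-0.003, 0.006, -1.0]]
wrist_force: [-1.0, 0.0, -2.4]
finger_gap: 0.0592
```

>>> arm_command:
  series:
    - [0,0,0,0]
    - [0,0,0,0]
    - [0,0,0,0]
    - [0,0,0,0]
    - [0,0,0,0]

```text
t: 15.55
ee_pos: [0.5518, -0.1553, 0.1458]
orientation: [[0.282, -0.959, 0.002], [-0.959, -0.282, -0.0], [0.001, -0.002, -1.0]]
wrist_force: [0.5, -0.4, -2.0]
finger_gap: 0.0595
```

>>> arm_command:
  series:
    - [0.5,-0.3,8,0]
    - [0,0,8,0]
    - [0,0,6,0]
    - [0,0,3,0]
    - [0,0,1,0]

```text
t: 15.97
ee_pos: [0.5511, -0.1557, 0.1174]
orientation: [[0.282, -0.959, -0.002], [-0.959, -0.282, 0.0], [-0.001, 0.002, -1.0]]
wrist_force: [-0.1, -0.8, -1.7]
finger_gap: 0.0598
```

>>> arm_command:
  series:
    - [0,0,1,0]
    - [0,0,1,0]
    - [0,0,1,0]
    - [0,0,0,0]
    - [0,0,0,0]

```text
t: 16.38
ee_pos: [0.5521, -0.1558, 0.1162]
orientation: [[0.282, -0.959, 0.001], [-0.959, -0.282, -0.0], [0.0, -0.001, -1.0]]
wrist_force: [-0.8, -0.4, -1.2]
finger_gap: 0.0596
```

>>> arm_command:
  series:
    - [0,0,0,0]
    - [0,0,0,0]
    - [0,0,0,0]
    - [0,0,0,0]
    - [0,0,0,0]

```text
t: 16.8
ee_pos: [0.5521, -0.1558, 0.1161]
orientation: [[0.282, -0.959, 0.001], [-0.959, -0.282, -0.0], [0.0, -0.001, -1.0]]
wrist_force: [-0.3, 0.4, 0.9]
finger_gap: 0.0595
```

Contact: the force went from -2.4 N to +0.9 N. Releasing, then backing off to check.

>>> arm_command:
  series:
    - [0,0,0,0]
    - [0,0,0,0]
    - [0,0,0,0]
    - [0,0,0,0]
    - [0,0,0,0]
  fingers: 100

```text
t: 17.22
ee_pos: [0.5518, -0.1557, 0.1158]
orientation: [[0.282, -0.959, 0.0], [-0.959, -0.282, -0.0], [0.0, -0.0, -1.0]]
wrist_force: [-0.4, 0.4, -0.9]
finger_gap: 0.0854
```

>>> arm_command:
  series:
    - [0,0,0,0]
    - [0,0,-5,0]
    - [0,0,-15,0]
    - [0,0,-30,0]
    - [0,0,-40,0]

```text
t: 17.63
ee_pos: [0.5498, -0.1555, 0.2042]
orientation: [[0.282, -0.96, -0.007], [-0.96, -0.282, 0.001], [-0.003, 0.007, -1.0]]
wrist_force: [1.6, -0.1, 1.0]
finger_gap: 0.0852
```

>>> arm_command:
  series:
    - [-20,0,-20,0]
    - [-20,0,0,0]
    - [-20,0,0,0]
    - [0,0,0,0]
    - [0,0,0,0]
  fingers: 30

```text
t: 18.05
ee_pos: [0.5348, -0.0976, 0.2265]
orientation: [[0.284, -0.959, 0.001], [-0.959, -0.284, -0.0], [0.0, -0.001, -1.0]]
wrist_force: [0.4, -0.2, -0.9]
finger_gap: 0.0263
```

>>> arm_command:
  series:
    - [0,0,0,0]
    - [0,0,0,0]
    - [0,0,0,0]
    - [0,0,0,0]
    - [0,0,0,0]

```text
t: 18.47
ee_pos: [0.5349, -0.0986, 0.2255]
orientation: [[0.281, -0.96, -0.0], [-0.96, -0.281, -0.0], [-0.0, 0.0, -1.0]]
wrist_force: [-0.8, -0.1, 0.9]
finger_gap: 0.0256
```

```bash
python3 - <<'E'
from h import *
s=arm.get_state(); print(s['ee_pos'],s['orientation'][:,0],s['wrist_force'],s['finger_gap'])
c=cam('wrist','wrist5'); print(proj(c,[.5524,-.1563,.145])); print(lid(c,(180,0,460,300),.145,130))
np.savez('w5.npz',R=c['R'],t=c['t'],f=c['f'],cx=c['cx'],cy=c['cy'])
d=cam('side'); 
a=cv2.resize(c['pixels'][0:300,160:480],None,fx=1.25,fy=1.25); b=cv2.resize(d['pixels'][130:250,310:420],None,fx=3.5,fy=3.5,interpolation=2)
o=np.zeros((420,400+385,3),np.uint8); o[:375,:400]=a; o[:420,400:]=b; cv2.imwrite('pics/c5.png',o)
E
```

```text
[ 0.53492504 -0.09862601  0.22552271] [ 2.81228817e-01 -9.59640741e-01 -2.86186309e-05] [-0.83500293 -0.12247042  0.90182303] 0.025616832541827467
[317.25852357 161.09191499]
[(np.int32(7318), array([ 579.3, -177.2]), array([97.2, 43.8]), 16.9), (np.int32(5504), array([ 545.5, -129.2]), array([61.8, 43.3]), 16.3)]
```

View pics/c5.png

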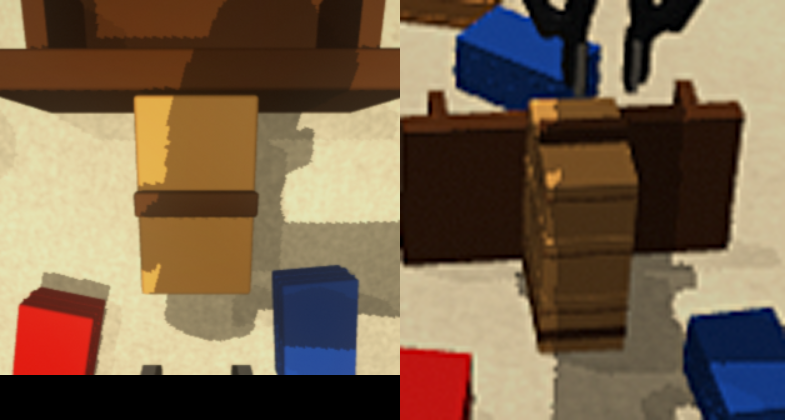

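The views show the column square and upright: strip at crop (196,203), lid from (135,95) to (250,293), and a small gap to the rail. The fingers are part open (26 mm), and I'm bringing them down behind the strip.

>>> arm_command:
  series:
    - [15,0,10,0]
    - [15,-0.4,20,0]
    - [6,0,20,0]
    - [0,0,14,0]
    - [0,0,5,0]

```text
t: 18.98
ee_pos: [0.5439, -0.133, 0.1541]
orientation: [[0.281, -0.96, -0.005], [-0.96, -0.281, 0.0], [-0.002, 0.005, -1.0]]
wrist_force: [0.2, 0.4, 0.1]
finger_gap: 0.0255
```

>>> arm_command:
  series:
    - [0,0,1,0]
    - [0,0,1,0]
    - [0,0,1,0]
    - [0,0,1,0]
    - [0,0,0,0]

```text
t: 19.4
ee_pos: [0.5458, -0.1324, 0.1535]
orientation: [[0.282, -0.959, 0.001], [-0.959, -0.282, 0.0], [0.0, -0.001, -1.0]]
wrist_force: [-0.6, -0.0, 0.2]
finger_gap: 0.0257
```

>>> arm_command:
  series:
    - [0,0,1,0]
    - [0,0,1,0]
    - [0,0,1,0]
    - [0,0,0,0]
    - [0,0,0,0]

```text
t: 19.82
ee_pos: [0.5454, -0.1326, 0.1497]
orientation: [[0.282, -0.959, -0.0], [-0.959, -0.282, -0.0], [-0.0, 0.0, -1.0]]
wrist_force: [-0.5, -0.1, 0.3]
finger_gap: 0.0256
```

```bash
python3 - <<'E'
from h import *
s=arm.get_state(); print(s['ee_pos'],s['orientation'][:,0],s['wrist_force'],s['finger_gap'])
d=cam('side'); b=cv2.resize(d['pixels'][120:250,300:420],None,fx=4.5,fy=4.5,interpolation=2); cv2.imwrite('pics/c6.png',b)
E
```

```text
[ 0.54535668 -0.13259362  0.14970065] [ 2.81945862e-01 -9.59430315e-01 -2.93900577e-05] [-0.48517081 -0.11480726  0.33874847] 0.02558035915188863
```

View pics/c6.png

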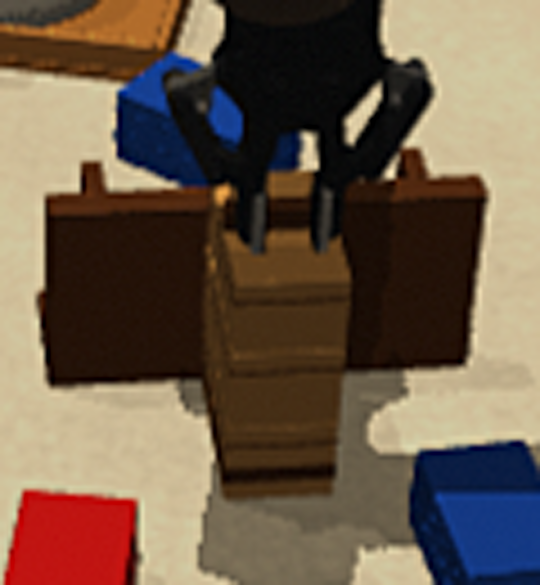

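The side crop shows both fingertips, at (255,240) and (322,240), centred over the lid just behind the strip. I'm starting the slow slanting approach.

>>> arm_command:
  series:
    - [1,0,1,0]
    - [1,0,1,0]
    - [1,0,1,0]
    - [1,0,0.5,0]
    - [0,0,0,0]

```text
t: 20.28
ee_pos: [0.5465, -0.1366, 0.146]
orientation: [[0.282, -0.96, -0.0], [-0.96, -0.282, -0.0], [-0.0, 0.0, -1.0]]
wrist_force: [-0.2, 0.2, -0.1]
finger_gap: 0.0255
```

>>> arm_command:
  series:
    - [0.5,0,0.5,0]
    - [0.5,0,0.5,0]
    - [0.5,0,0.5,0]
    - [0.5,0,0.5,0]
    - [0,0,0,0]

```text
t: 20.7
ee_pos: [0.5472, -0.1381, 0.145]
orientation: [[0.282, -0.959, 0.0], [-0.959, -0.282, 0.0], [-0.0, -0.001, -1.0]]
wrist_force: [-0.8, 2.2, 5.4]
finger_gap: 0.0254
```

>>> arm_command:
  series:
    - [0.7,0,0,0]
    - [0.7,0,0,0]
    - [0.7,0,0.1,0]
    - [0.7,0,0.1,0]
    - [0,0,0,0]

```text
t: 21.12
ee_pos: [0.5483, -0.1406, 0.145]
orientation: [[0.282, -0.959, 0.001], [-0.959, -0.282, 0.0], [0.0, -0.001, -1.0]]
wrist_force: [-1.5, 3.8, 8.1]
finger_gap: 0.0254
```

>>> arm_command:
  series:
    - [0.7,0,0.1,0]
    - [0.7,0,0.1,0]
    - [0.7,0,0.1,0]
    - [0.7,0,0.1,0]
    - [0,0,0,0]

```text
t: 21.53
ee_pos: [0.5492, -0.1428, 0.1459]
orientation: [[0.283, -0.959, 0.002], [-0.959, -0.283, 0.001], [-0.0, -0.002, -1.0]]
wrist_force: [-3.7, 7.7, 13.2]
finger_gap: 0.0256
```

```bash
python3 - <<'E'
from h import *
d=cam('side'); b=cv2.resize(d['pixels'][150:240,330:400],None,fx=6,fy=6,interpolation=2); c=cam('wrist')
a=c['pixels'][0:300,160:480]
o=np.zeros((540,740,3),np.uint8); o[:,:420]=b; o[:300,420:]=a; cv2.imwrite('pics/c7.png',o)
E
```

```text
(no output)
```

View pics/c7.png

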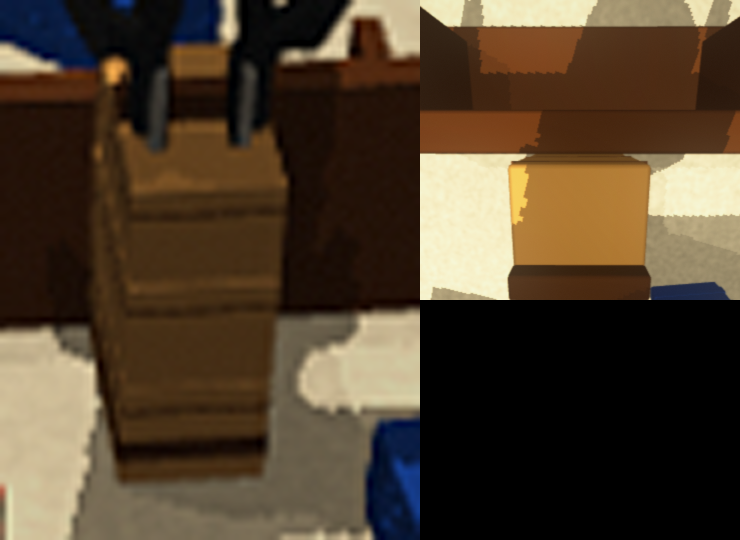

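The side crop shows the fingers resting on the lid behind the strip, with the column upright. In the wrist inset the lid's far edge is at about v=163 and the rail's front top edge at about v=153, so I'm measuring the gap.

```bash
cat >> h.py <<'E'
def gap():
    s=arm.get_state(); c=cam('wrist'); g=cv2.cvtColor(c['pixels'],cv2.COLOR_BGR2HSV)
    n=np.array([-.285,.9585])
    print('tcp',np.round(s['ee_pos'],4),'F',np.round(s['wrist_force'],1),'tilt',np.round(s['orientation'][2,:2],4), 'along',round(float(np.dot(s['wrist_force'][:2],n)),1))
    return c,g,n
E
python3 - <<'E'
from h import *
c,g,n=gap()
for u in (270,290): print([(v,int(g[v,u,0]),int(g[v,u,2])) for v in range(148,170)])
for v,z in [(153,.12),(162,.145),(265,.159)]:
    p=ray(c,320,v,z); print(v,np.round(p,4),'n-coord',round(float(p[:2]@n)*1000,1))
print('expected lid far edge n', (np.array([.5522,-.156])@n)*1000-50)
for r in (200,250):
    m=[u for u in range(200,400) if g[r,u,1]>150]; print(r,m[0],m[-1])
E
```

```text
tcp [ 0.5491 -0.1428  0.1458] F [-4.4  7.5 13. ] tilt [-0.0003 -0.002 ] along 8.4
[(148, 13, 79), (149, 13, 79), (150, 13, 77), (151, 13, 72), (152, 13, 72), (153, 17, 95), (154, 20, 145), (155, 20, 146), (156, 18, 129), (157, 15, 107), (158, 16, 110), (159, 16, 111), (160, 16, 104), (161, 15, 89), (162, 16, 110), (163, 17, 118), (164, 16, 135), (165, 17, 156), (166, 17, 163), (167, 17, 169), (168, 17, 174), (169, 17, 177)]
[(148, 13, 77), (149, 13, 77), (150, 13, 75), (151, 13, 69), (152, 13, 67), (153, 14, 72), (154, 16, 95), (155, 16, 99), (156, 16, 93), (157, 16, 101), (158, 16, 107), (159, 16, 108), (160, 15, 101), (161, 15, 86), (162, 16, 108), (163, 16, 116), (164, 16, 132), (165, 17, 153), (166, 17, 162), (167, 17, 167), (168, 17, 173), (169, 17, 177)]
153 [ 0.5682 -0.2093  0.12  ] n-coord -362.6
162 [ 0.5678 -0.2076  0.145 ] n-coord -360.8
265 [ 0.5565 -0.1692  0.159 ] n-coord -320.8
expected lid far edge n -356.90299999999996
200 251 387
250 254 384
```

>>> arm_command:
  series:
    - [0.7,0,0,0]
    - [0.7,0,0,0]
    - [0.7,0,0,0]
    - [0.7,0,0,0]
    - [0,0,0,0]

```text
t: 22.1
ee_pos: [0.5502, -0.1453, 0.147]
orientation: [[0.283, -0.959, 0.003], [-0.959, -0.283, 0.001], [0.0, -0.003, -1.0]]
wrist_force: [-5.6, 9.1, 18.0]
finger_gap: 0.026
```

>>> arm_command:
  series:
    - [0.5,0,0,0]
    - [0.5,0,0,0]
    - [0.5,0,0,0]
    - [0,0,0,0]
    - [0,0,0,0]

```text
t: 22.52
ee_pos: [0.5503, -0.1458, 0.1471]
orientation: [[0.283, -0.959, 0.002], [-0.959, -0.283, 0.002], [-0.001, -0.003, -1.0]]
wrist_force: [-6.9, 13.1, 19.4]
finger_gap: 0.0256
```

```bash
python3 - <<'E'
from h import *
c,g,n=gap()
for u in (290,): print([(v,int(g[v,u,2])) for v in range(140,185)])
E
```

```text
tcp [ 0.5503 -0.1458  0.1471] F [-6.9 13.1 19.4] tilt [-0.0013 -0.0027] along 14.5
[(140, 74), (141, 75), (142, 76), (143, 75), (144, 75), (145, 76), (146, 76), (147, 76), (148, 76), (149, 77), (150, 76), (151, 77), (152, 77), (153, 78), (154, 77), (155, 78), (156, 77), (157, 74), (158, 70), (159, 68), (160, 73), (161, 90), (162, 97), (163, 110), (164, 126), (165, 149), (166, 160), (167, 166), (168, 172), (169, 177), (170, 178), (171, 179), (172, 178), (173, 178), (174, 178), (175, 179), (176, 179), (177, 178), (178, 178), (179, 179), (180, 178), (181, 180), (182, 179), (183, 179), (184, 180)]
```

```bash
cat > tilt.py <<'E'
from h import *
def tilt(c,rows,u0,u1):
    g=cv2.cvtColor(c['pixels'],cv2.COLOR_BGR2HSV)[...,1].astype(float); P=[]; o=-c['R'].T@c['t']
    x=c['R'].T@np.array([1.,0,0])
    for v in rows:
        r=g[v]; ic=(u0+u1)//2; inn=np.median(r[ic-20:ic+20]); 
        e=[]
        for sgn,uu in ((1,u0),(-1,u1)):
            out=np.median([r[uu-sgn*k] for k in range(4,10)]); th=(inn+out)/2
            for u in range(uu-sgn*3,ic,sgn):
                if r[u]<th<=r[u+sgn]: e.append(u+sgn*(th-r[u])/(r[u+sgn]-r[u])); break
        if len(e)<2: continue
        D=.06*c['f']/(e[1]-e[0]); u=sum(e)/2
        P.append(o+c['R'].T@(np.array([(u-c['cx'])/c['f'],(v-c['cy'])/c['f'],1])*D))
    P=np.array(P); nn=P[:,:2]@[-.285,.9585]; k=np.abs(P[:,2]-np.median(P[:,2]))<.006
    print('rows',k.sum(),'slope',np.round(np.polyfit(nn[k],P[k,2],1)[0],4),'mean z',P[k,2].mean(),'n',nn[k].mean())
E
python3 - <<'E'
from tilt import *
w=np.load('w5.npz'); c={k:w[k] for k in w}; c['pixels']=cv2.imread('pics/wrist5.png')
tilt(c,[v for v in range(82,148)],268,366); tilt(c,[v for v in range(82,230) if v<148 or 178<v],268,366)
c=cam('wrist','wrist8'); tilt(c,range(172,255),251,388)
E
```

```text
rows 61 slope -0.0477 mean z 0.14301254452229092 n -0.3336927858238776
rows 112 slope -0.018 mean z 0.1425628940645957 n -0.30856143975450745
rows 83 slope 0.0291 mean z 0.1433995496716726 n -0.3415372043079355
```

```bash
python3 - <<'E'
from h import *
d=cam('side'); b=cv2.resize(d['pixels'][155:240,340:395],None,fx=7,fy=7,interpolation=2)
c=cam('scene'); a=cv2.resize(c['pixels'][190:250,200:285],None,fx=4.5,fy=4.5,interpolation=2)
o=np.zeros((600,770,3),np.uint8); o[:b.shape[0],:b.shape[1]]=b; o[:a.shape[0],385:385+a.shape[1]]=a; 
w=cv2.imread('pics/wrist8.png')[130:430,160:480]; o[290:590,420:740]=w; cv2.imwrite('pics/c8.png',o)
E
```

```text
(no output)
```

View pics/c8.png

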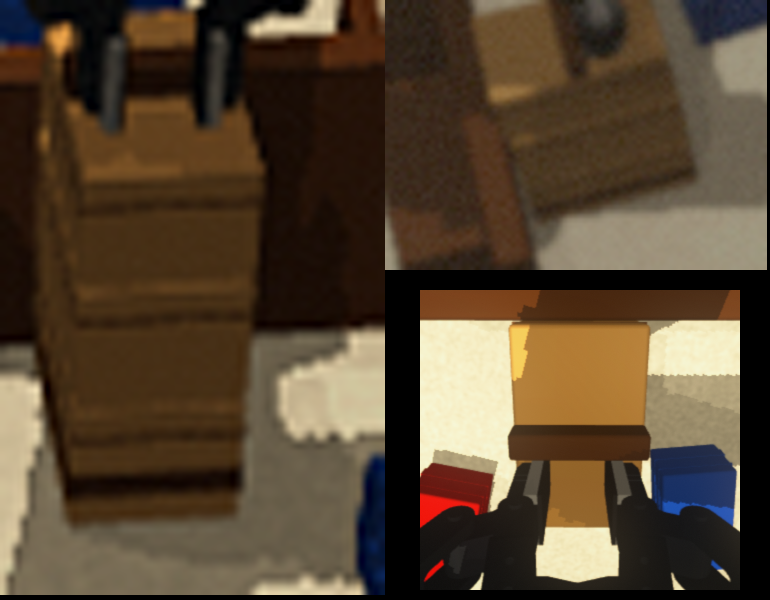

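The crops show the top box moved to the rail about 7 mm, the strip touching the fingers, and a narrow ledge of the plain box showing at (170,292). I see no gap or lean. The downward push is a little high, so I'm easing it.

>>> arm_command:
  series:
    - [0.1,0,-0.4,0]
    - [0.1,0,-0.4,0]
    - [0,0,0,0]
    - [0,0,0,0]
    - [0,0,0,0]

```text
t: 23.13
ee_pos: [0.5502, -0.1458, 0.1472]
orientation: [[0.283, -0.959, 0.002], [-0.959, -0.283, 0.002], [-0.002, -0.002, -1.0]]
wrist_force: [-6.0, 12.3, 18.3]
finger_gap: 0.0259
```

```bash
python3 - <<'E'
from tilt import *
def strip(c,u0,u1,va,vb):
    g=cv2.cvtColor(c['pixels'],cv2.COLOR_BGR2HSV)[...,1].astype(float)
    for v in range(va,vb,2):
        r=g[v]; l=[u for u in range(u0-12,u0+20) if r[u]<110<=r[u+1]]; q=[u for u in range(u1-20,u1+12) if r[u]>=110>r[u+1]]
        if l and q:
            a=l[0]+(110-r[l[0]])/(r[l[0]+1]-r[l[0]]); b=q[-1]+(r[q[-1]]-110)/(r[q[-1]]-r[q[-1]+1])
            D=.06*c['f']/(b-a); p=-c['R'].T@c['t']+c['R'].T@(np.array([((a+b)/2-c['cx'])/c['f'],(v-c['cy'])/c['f'],1])*D); print(v,round(b-a,1),np.round(p[2]*1000,1),end=' | ')
    print()
w=np.load('w5.npz'); c={k:w[k] for k in w}; c['pixels']=cv2.imread('pics/wrist5.png'); strip(c,268,366,148,176)
c,g,n=gap(); strip(c,249,391,262,300); print([(v,int(g[v,320,2])) for v in range(258,296,2)])
tilt(c,range(172,255),251,388)
E
```

```text
148 94.6 144.4 | 150 94.4 144.3 | 152 94.4 144.7 | 154 98.2 153.8 | 156 99.8 157.6 | 158 99.8 157.9 | 160 99.2 157.0 | 162 99.1 157.3 | 164 98.8 157.0 | 166 98.5 156.7 | 168 98.4 156.9 | 170 98.3 157.1 | 172 96.8 154.2 | 174 92.4 144.3 | 
tcp [ 0.5502 -0.1458  0.1472] F [-6.  12.3 18.3] tilt [-0.0018 -0.0024] along 13.5
262 131.1 145.0 | 264 130.9 145.0 | 266 131.4 145.9 | 268 133.6 148.6 | 270 135.8 151.1 | 272 137.5 153.1 | 274 140.0 155.8 | 276 141.6 157.6 | 278 142.5 158.7 | 280 142.1 158.6 | 282 141.9 158.7 | 284 141.7 158.7 | 286 141.2 158.6 | 288 141.0 158.7 | 290 140.6 158.6 | 292 140.6 158.8 | 294 140.2 158.7 | 296 139.7 158.5 | 298 138.2 157.4 | 
[(258, 174), (260, 174), (262, 174), (264, 152), (266, 55), (268, 54), (270, 56), (272, 55), (274, 58), (276, 71), (278, 76), (280, 79), (282, 77), (284, 77), (286, 76), (288, 75), (290, 76), (292, 74), (294, 74)]
rows 83 slope 0.0294 mean z 0.14342489984413828 n -0.34155476213280944
```

>>> arm_command:
  series:
    - [0,0,-0.5,0]
    - [0,0,-0.5,0]
    - [0,0,0,0]
    - [0,0,0,0]
    - [0,0,0,0]

```text
t: 23.6
ee_pos: [0.5502, -0.1459, 0.1472]
orientation: [[0.283, -0.959, 0.001], [-0.959, -0.283, 0.003], [-0.002, -0.002, -1.0]]
wrist_force: [-3.0, 11.7, 13.3]
finger_gap: 0.0252
```

>>> arm_command:
  series:
    - [0,0,0,0]
    - [0,0,0,0]
    - [0,0,0,0]
    - [0,0,0,0]
    - [0,0,0,0]

```text
t: 24.02
ee_pos: [0.5502, -0.1459, 0.1472]
orientation: [[0.283, -0.959, 0.001], [-0.959, -0.283, 0.003], [-0.002, -0.002, -1.0]]
wrist_force: [-4.0, 10.6, 12.3]
finger_gap: 0.0257
```

```bash
python3 - <<'E'
from h import *
c=cam('side'); cv2.imwrite('pics/side9.png',c['pixels'])
n=np.array([-.285,.9585]); x=np.array([.9585,.285]); a=float(np.array([.5522,-.156])@x)
P=lambda nn,z,da=0: proj(c,np.append((a+da)*x+nn*n,z))
nc={'low':-.3069,'mid':-.3069,'top':-.3130}
for nm,nn,z in [('low bottom',nc['low'],0),('low/mid seam',nc['mid'],.05),('mid lid edge',nc['mid'],.1),('top bottom flat',nc['top'],.1),('top bottom tilt.03',nc['top'],.103),('top lid flat',nc['top'],.145),('top lid tilt',nc['top'],.148)]:
    print(nm,np.round(P(nn+.05,z),2))
g=c['pixels'].astype(float).mean(2)
# profile along projected vertical line averaged over width
for v in range(176,232):
    z0=P(nc['low']+.05,0); z1=P(nc['top']+.05,.145); s=(v-z0[1])/(z1[1]-z0[1]); u=z0[0]+s*(z1[0]-z0[0])
    us=np.arange(u-8,u+9); print(v,int(np.mean([np.interp(q,np.arange(640),g[int(round(v+(q-u)*0))]) for q in us])),end='; ')
E
```

```text
low bottom [361.44 230.39]
low/mid seam [362.61 214.41]
mid lid edge [363.83 197.68]
top bottom flat [363.44 196.08]
top bottom tilt.03 [363.51 195.05]
top lid flat [364.57 180.35]
top lid tilt [364.65 179.27]
176 64; 177 64; 178 68; 179 68; 180 55; 181 43; 182 47; 183 38; 184 32; 185 45; 186 46; 187 46; 188 46; 189 46; 190 45; 191 46; 192 46; 193 45; 194 45; 195 54; 196 57; 197 45; 198 46; 199 41; 200 33; 201 41; 202 47; 203 46; 204 45; 205 46; 206 46; 207 46; 208 46; 209 46; 210 46; 211 45; 212 49; 213 52; 214 46; 215 46; 216 40; 217 33; 218 43; 219 47; 220 47; 221 44; 222 29; 223 11; 224 12; 225 27; 226 45; 227 45; 228 46; 229 68; 230 89; 231 90;
```

```bash
python3 - <<'E'
from h import *
# pre-push crop c6 (side[120:250,300:420] x4.5): sample back to original pixels
b=cv2.imread('pics/c6.png'); o=cv2.resize(b,(120,130),interpolation=cv2.INTER_AREA); q=cv2.imread('pics/side9.png')[120:250,300:420]
for nm,im in (('before',o),('now',q)):
    g=im.astype(float).mean(2); print(nm,[(v+120,int(g[v,52:68].mean())) for v in range(56,112)])
E
```

```text
before [(176, 61), (177, 64), (178, 64), (179, 64), (180, 64), (181, 65), (182, 64), (183, 54), (184, 44), (185, 45), (186, 37), (187, 33), (188, 45), (189, 46), (190, 45), (191, 45), (192, 45), (193, 45), (194, 45), (195, 45), (196, 45), (197, 48), (198, 53), (199, 50), (200, 45), (201, 42), (202, 36), (203, 37), (204, 46), (205, 46), (206, 45), (207, 45), (208, 45), (209, 45), (210, 45), (211, 45), (212, 45), (213, 45), (214, 50), (215, 52), (216, 45), (217, 45), (218, 36), (219, 35), (220, 46), (221, 47), (222, 47), (223, 38), (224, 17), (225, 11), (226, 21), (227, 38), (228, 45), (229, 45), (230, 63), (231, 86)]
now [(176, 63), (177, 65), (178, 70), (179, 75), (180, 61), (181, 42), (182, 47), (183, 41), (184, 33), (185, 42), (186, 46), (187, 46), (188, 46), (189, 46), (190, 45), (191, 45), (192, 46), (193, 45), (194, 45), (195, 52), (196, 57), (197, 48), (198, 46), (199, 43), (200, 35), (201, 37), (202, 47), (203, 46), (204, 45), (205, 46), (206, 46), (207, 46), (208, 46), (209, 46), (210, 46), (211, 45), (212, 48), (213, 51), (214, 47), (215, 46), (216, 41), (217, 34), (218, 41), (219, 47), (220, 47), (221, 45), (222, 32), (223, 11), (224, 11), (225, 25), (226, 44), (227, 46), (228, 45), (229, 66), (230, 88), (231, 90)]
```

Comparing the fixed side view before and after shows every edge of the column shifted up, more so with height. The TCP also rose 2 mm. So the whole column has tipped about 0.03 rad toward the rail: too much sideways push against too little holding moment before contact. I'm easing off sideways to let it settle, then sliding with a light downward push.

>>> arm_command:
  series:
    - [-0.7,0,0,0]
    - [-0.7,0,0,0]
    - [-0.7,0,0,0]
    - [-0.7,0,0,0]
    - [0,0,0,0]

```text
t: 24.48
ee_pos: [0.5495, -0.1448, 0.1454]
orientation: [[0.282, -0.959, 0.001], [-0.959, -0.282, 0.001], [-0.0, -0.001, -1.0]]
wrist_force: [0.4, 5.0, 3.0]
finger_gap: 0.0258
```

>>> arm_command:
  series:
    - [-0.7,0,0,0]
    - [-0.7,0,0,0]
    - [-0.7,0,0,0]
    - [-0.7,0,0,0]
    - [0,0,0,0]

```text
t: 24.9
ee_pos: [0.5481, -0.143, 0.1452]
orientation: [[0.282, -0.96, -0.001], [-0.96, -0.282, -0.0], [0.0, 0.001, -1.0]]
wrist_force: [0.7, -0.2, 0.3]
finger_gap: 0.0254
```

```bash
cat > prof.py <<'E'
from h import *
def prof():
    g=cam('side')['pixels'].astype(float).mean(2); p=g[:,352:368].mean(1); up=np.arange(0,480,.1); q=np.interp(up,np.arange(480),p)
    f=lambda a,b,s: round(float(up[(up>=a)&(up<b)][np.argmin(s*q[(up>=a)&(up<b)])]),1)
    cr=lambda a,b,th: round(float(next(u for u,x in zip(up,q) if a<=u<b and x>th)),1)
    # subpixel centroid of dark/bright lines
    def cen(a,b,ref,s): 
        v=np.arange(a,b); w=np.clip(s*(p[a:b]-ref),0,None); return round(float((v*w).sum()/w.sum()),2)
    print('bottom',cr(226,233,66),'band',cen(220,229,44,-1),'lowline',cen(215,221,44,-1),'midseam',cen(210,217,46.5,1),'midline',cen(198,206,44,-1),'topseam',cen(194,202,47,1),'topline',cen(182,190,42,-1))
E
python3 - <<'E'
from prof import *
prof(); c,g,n=gap()
tv=[(v,int(g[v,290,2])) for v in range(135,190,1)]; print(tv)
E
```

```text
bottom 230.2 band 224.94 lowline 218.6 midseam 214.61 midline 202.5 topseam 197.55 topline 185.5
tcp [ 0.5482 -0.1429  0.1453] F [-0.1  0.6  0.6] tilt [0.0001 0.0005] along 0.6
[(135, 74), (136, 75), (137, 74), (138, 75), (139, 75), (140, 75), (141, 75), (142, 76), (143, 76), (144, 76), (145, 77), (146, 76), (147, 77), (148, 77), (149, 76), (150, 74), (151, 69), (152, 67), (153, 75), (154, 101), (155, 95), (156, 96), (157, 110), (158, 118), (159, 139), (160, 157), (161, 161), (162, 167), (163, 172), (164, 176), (165, 176), (166, 176), (167, 177), (168, 177), (169, 177), (170, 177), (171, 177), (172, 177), (173, 178), (174, 178), (175, 177), (176, 177), (177, 177), (178, 176), (179, 176), (180, 177), (181, 176), (182, 177), (183, 177), (184, 177), (185, 177), (186, 178), (187, 177), (188, 177), (189, 177)]
```

Confirmed: the lower two boxes are back upright in place, since their lines match the pre-push rows. The top box kept about 4.5 mm of slide. Now a light slide along the lid until it reaches the rail.

>>> arm_command:
  series:
    - [0.7,0,-0.4,0]
    - [0.7,0,0,0]
    - [0.7,0,0,0]
    - [0.4,0,0,0]
    - [0,0,0,0]

```text
t: 25.42
ee_pos: [0.549, -0.1449, 0.1459]
orientation: [[0.282, -0.959, -0.0], [-0.959, -0.282, 0.0], [-0.0, 0.0, -1.0]]
wrist_force: [-0.9, 1.6, 0.7]
finger_gap: 0.0255
```

>>> arm_command:
  series:
    - [0.4,0,0,0]
    - [0.4,0,0,0]
    - [0.4,0,0,0]
    - [0,0,0,0]
    - [0,0,0,0]

```text
t: 25.83
ee_pos: [0.549, -0.145, 0.146]
orientation: [[0.282, -0.959, -0.001], [-0.959, -0.282, 0.002], [-0.002, 0.0, -1.0]]
wrist_force: [-1.7, 6.8, 3.2]
finger_gap: 0.0258
```

>>> arm_command:
  series:
    - [0.4,0,0,0]
    - [0.4,0,0,0]
    - [0.2,0,0,0]
    - [0,0,0,0]
    - [0,0,0,0]

```text
t: 26.25
ee_pos: [0.5491, -0.1452, 0.1461]
orientation: [[0.282, -0.959, -0.001], [-0.959, -0.282, 0.003], [-0.003, 0.0, -1.0]]
wrist_force: [-2.1, 9.7, 5.3]
finger_gap: 0.025
```

```bash
python3 - <<'E'
from prof import *
prof(); c,g,n=gap()
E
```

```text
bottom 230.2 band 224.96 lowline 218.59 midseam 214.6 midline 202.48 topseam 197.48 topline 185.33
tcp [ 0.5491 -0.1452  0.1461] F [-3.4 10.6  4.8] tilt [-0.0029  0.0002] along 11.1
```

Now at the rail: the sideways force climbed to 11 N with no motion, and the lower boxes have not moved. Ramping the slanted push.

>>> arm_command:
  series:
    - [0.1,0,0.4,0]
    - [0.1,0,0.4,0]
    - [0.1,0,0.4,0]
    - [0.1,0,0.4,0]
    - [0,0,0,0]

```text
t: 26.77
ee_pos: [0.5492, -0.145, 0.1456]
orientation: [[0.282, -0.959, -0.001], [-0.959, -0.282, 0.003], [-0.003, -0.0, -1.0]]
wrist_force: [-6.3, 13.0, 10.0]
finger_gap: 0.0256
```

>>> arm_command:
  series:
    - [0.1,0,0.3,0]
    - [0.1,0,0.3,0]
    - [0.1,0,0,0]
    - [0,0,0,0]
    - [0,0,0,0]

```text
t: 27.18
ee_pos: [0.5493, -0.145, 0.1452]
orientation: [[0.283, -0.959, -0.001], [-0.959, -0.283, 0.003], [-0.004, -0.0, -1.0]]
wrist_force: [-5.1, 14.7, 9.9]
finger_gap: 0.0258
```

```bash
python3 - <<'E'
from prof import *
prof(); c,g,n=gap()
E
```

```text
bottom 230.2 band 224.95 lowline 218.6 midseam 214.59 midline 202.41 topseam 197.48 topline 185.48
tcp [ 0.5493 -0.145   0.1452] F [-5.8 13.7 11.2] tilt [-0.0035 -0.0005] along 14.8
```

>>> arm_command:
  series:
    - [0,0,0.3,0]
    - [0,0,0.3,0]
    - [0,0,0.3,0]
    - [0,0,0.2,0]
    - [0,0,0,0]

```text
t: 27.7
ee_pos: [0.5493, -0.145, 0.145]
orientation: [[0.283, -0.959, -0.0], [-0.959, -0.283, 0.003], [-0.003, -0.001, -1.0]]
wrist_force: [-7.4, 15.3, 14.9]
finger_gap: 0.0256
```

>>> arm_command:
  series:
    - [0,0,0,0]
    - [0,0,0,0]
    - [0,0,0,0]
    - [0,0,0,0]
    - [0,0,0,0]

```text
t: 28.12
ee_pos: [0.5493, -0.145, 0.145]
orientation: [[0.283, -0.959, -0.0], [-0.959, -0.283, 0.003], [-0.003, -0.001, -1.0]]
wrist_force: [-6.2, 15.8, 15.1]
finger_gap: 0.0255
```

```bash
python3 - <<'E'
from tilt import *
from prof import *
prof(); c,g,n=gap(); tilt(c,range(172,250),251,388)
print([(v,int(g[v,290,2])) for v in range(145,170)])
for u in (265,375): print(u,[int(g[v,u,2]) for v in range(150,168)])
E
```

```text
bottom 230.2 band 224.94 lowline 218.61 midseam 214.58 midline 202.4 topseam 197.51 topline 185.47
tcp [ 0.5493 -0.145   0.145 ] F [-7.  15.9 15.5] tilt [-0.0032 -0.0008] along 17.3
rows 55 slope -0.005 mean z 0.14284953829292715 n -0.3369349315679382
[(145, 76), (146, 76), (147, 76), (148, 77), (149, 77), (150, 77), (151, 77), (152, 77), (153, 77), (154, 76), (155, 74), (156, 70), (157, 69), (158, 80), (159, 105), (160, 101), (161, 90), (162, 108), (163, 113), (164, 123), (165, 145), (166, 158), (167, 165), (168, 170), (169, 175)]
265 [80, 79, 81, 81, 81, 77, 74, 71, 84, 107, 105, 92, 112, 117, 127, 148, 161, 168]
375 [77, 77, 78, 77, 76, 74, 71, 68, 78, 103, 98, 85, 105, 111, 121, 144, 160, 166]
```

```bash
python3 - <<'E'
from h import *
c,g,n=gap()
for v,z in [(158,.12),(162.5,.145)]: print(round(float(ray(c,320,v,z)[:2]@n)*1000,1))
print(arm.hand_in())
E
```

```text
tcp [ 0.5493 -0.145   0.145 ] F [-6.5 15.1 14.7] tilt [-0.0031 -0.0008] along 16.3
-362.5
-362.9
the job is handed in; nothing more can be done
None
```

I stacked the plain box on the banded one and the strip-lidded box on top, letting go of each. I then slid the top box against the rail and handed in at about 28 s, still pushing about 16 N towards the rail and 15 N down. No verdict came back.

- **First push failed:** with too much downward force, the whole column tipped about 0.03 rad towards the rail. I eased off, checked that the lower two boxes had settled back upright in place, slid the top box with a light push until the rail stopped it, and then raised both forces.
- **Last checks:**
  - The top box's end measured within about 0.5 mm of the rail face.
  - The finger height at the end agreed with a level lid at 145 mm. The lid slope in the wrist view was about 0.005 rad, but that measurement is noisy.
  - The lower two boxes' edges in the side view matched their positions before the push to within about 0.1 pixel.
- **Not measured:** the forces between top box and rail and between the lower two boxes; I only had the wrist force to go by. I gave the other tea things no separate final check, but the arm never moved near them.

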